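# Clamp the mirror carriage and hold the mirror on the sighting pin

## Task

The little bench camera looks along its rail into a sprung swivel mirror. First turn the wing knob on the mirror's carriage clockwise until it is fully tight, so that the carriage is locked where it stands on the rail; then take the bar on top of the mirror and swivel the mirror until the camera sees the head of the sighting pin reflected in the middle of the mirror, and hold it there. The mirror springs back when it is let go, so finish while still gripping the mirror's bar and holding it still at that angle; do not disturb the tin, the sanding block or the tape measure.

Things in the scene. Friction and masses are not known exactly. Their poses are not given: they have to be found in the camera images.
- stand: aluminium rail 455 mm long, 50 mm wide, fixed to the bench; feet 74 mm wide. Origin on the bench surface, on the rail's centre line; y runs along the rail (the rail reaches from y = -215 to +240 mm). The bench camera, a dark 44 mm box with a short lens tube, is fixed on the rail at y = -190 mm (lens front at y = -147 mm, box top 107 mm above the bench) and looks along the rail's +y, 85 mm above the bench, straight at the middle of the mirror
- mirror_face (a point): middle of the mirror's face, on the mirror's upright swivel axis, 85 mm above the bench. The axes turn with the mirror: the glass (50 x 50 mm, in a 56 mm black frame) looks along its own -y, z is up. The mirror rides on a dark steel carriage (185 mm long, 62 mm wide, top 38 mm above the bench) that slides along the rail while unclamped
- mirror_grip (a point): middle of the steel bar on top of the mirror by which it is swivelled, on the swivel axis, 131 mm above the bench: 44 mm long along its own x (parallel to the glass), 12 mm thick along its own y, 26 mm high (top 144 mm above the bench)
- mirror (a joint): angle of the mirror about its upright axis, rad: 0 = faces the camera squarely (rest, held by a light return spring, 0.06 N m per rad), growing anticlockwise seen from above, i.e. from the camera towards the rail's +x side; stop at 1.35. When the mirror turns by an angle, the reflected sight line turns by twice that angle
- sight_line (a point): the camera's line of sight after its reflection: origin at the middle of the mirror's face, its x axis runs from there along the reflected line (level), z is up. It cannot be seen; the pin's head lies on this line when the camera sees it in the middle of the mirror
- pin_head (a point): centre of the 20 mm steel ball that is the head of the sighting pin, 85 mm above the bench, on a thin rod on a round wooden foot (44 mm across), fixed to the bench on the rail's +x side (away from the robot)
- clamp_knob (a joint): turn of the clamp's wing knob on the carriage, rad, growing clockwise seen from above: starts loose at 0 to 0.25, the pad begins to bite at about 0.8, tight from 1.1 on, stop at 1.4. It takes about 0.1 N m, rising to about 0.2 N m as it bites, and stays where it is left
- clamp_grip (a point): middle of the wing of the clamp knob, on its upright axis, 98 mm above the bench and 120 mm from the mirror's axis, on the side away from the camera: a black bar 46 mm long along its own x, 14 mm thick along its own y, 26 mm high (top 111 mm above the bench)
- carriage (a joint): position of the carriage along the rail, m, growing away from the camera (mirror axis at stand y = 20 mm + this value). It slides with 1.5 N while unclamped
- wax_tin: round green tin, 67 mm across, 25 mm high, origin under its centre; leave alone
- sanding_block: brown sanding block 56 x 86 x 28 mm, origin under its centre; leave alone
- tape_measure: black tape measure 31 x 49 x 55 mm, origin under its centre; leave alone

How it is judged:
By the outcome, as a careful person would: the job done as asked, in the order asked, and still so for the second after the job is handed in, while the arm keeps its last pose, push and grip.
It also fails if it takes over 40 s, if anything falls off the work surface, if the arm or the gripper's body presses on something with over 40 N, if the wrist force passes 120 N, or if a joint passes its speed limit or range.

## Robot

A 6-joint arm with a two-finger parallel gripper is mounted at the origin on a cart in front of the work surface, level with it; the furniture and walls round the work are solid. World frame = base frame: x ahead of the robot, y to its left, z up, the work surface at z = 0. Lengths are in mm, angles in rad, forces in N, time in s.
With the tool pointing down it reaches from about 275 to 975 mm from the base axis. Payload 8.4 kg.
Tool frame: the origin (TCP) lies midway between the tips of the shut fingers; the grasp point (between the pads) lies 19 mm behind it; z points along the fingers, y is the line along which they close (so a half turn about z gives the same grasp; the last joint's range is limited). The gripper opens to 92 mm and grips with 3 to 60 N. Pads are 20 mm wide; open, the fingers measure 128 mm over their backs; the gripper's body (75 mm by 189 mm) begins 69 mm behind the grasp point.
Start: joints at [1.163, 0.353, 1.633, -0, 1.155, -0.002], TCP at [246.72, 574.245, 214.583] pointing down, gripper open.
Joint ranges: [-2.63, 2.63], [-0.92, 2.1], [0.06, 2.66], [-1.3, 4.44], [0, 2.69], [-3.02, 3.02]. Speed limits (rad/s): [2.22, 2.22, 2.79, 3.14, 3.14, 3.14].

## Interface

Orientations are given as a 3x3 rotation matrix whose columns are the frame's x, y, z axes.
In Python, from bench import state, get_image, hand_in gives the robot as it stands.
- The arm moves only by the tool servo_tool, never from a script. Its argument "moves" is one flat list of numbers, 7 for each row, row after row: the shift along the tool's x, y, z in mm, then the turn, a rotation vector about the tool's x, y, z in rad, then the closure, from -1 (fully open) to 1 (shut). In form: [x, y, z, rx, ry, rz, hand, x, y, z, rx, ry, rz, hand, ...]. A call has exactly 10 rows; each row shifts and turns the commanded pose from where the row before left it, along the tool's axes as they then stand; what a row does not reach is not made up. A row lasts 1/8 s, in which the tool goes at most 62.5 mm and 10.7 degrees, less where a joint would pass 70% of its speed; a pose out of reach is approached as far as the arm can. A call with a gripper value outside its range is refused whole. The fingers move at their own pace and stop on an object; "force" is the grip in N (left out, the last holds). Time passes only in rows, so rows that do not move let the fingers close, or fill a call up. It gives the time, the measured TCP pose, the force, the opening and the grip force at its end, in the units of the state.
- state(): the state, without advancing time (a new reading comes with each control period).
- get_image(name): name is "side" or "top" or "wrist"; returns a dict with "image" (480x640x3 uint8, red, green, blue), "z_map" (480x640 float32, mm along the optical axis (not along the pixel's ray), 0 where there is no reading), "K" (3x3 intrinsics, pixels), "k1" (the pictures are not rectified: a ray, as slopes to the right and down, at radius r is drawn at 1 + k1 r^2 times it, then the intrinsics apply), "R" (3x3) and "t" (3): a world point X has camera coordinates R X + t; the wrist camera has in their place "tool_from_camera" (4x4, takes a point from camera to tool coordinates, whose origin is the TCP and whose axes are the flange's). Camera axes: x right, y down, z forward; pixel columns grow to the right and rows downward; lengths in mm; the calibration is good to about 2 mm. A picture is of the moment at which its call begins: read the wrist's pose just before it.
- hand_in(): hands the job in; it is judged then, once.
The state is a dict: "clock": time; "joint_positions": joint angles; "qd": joint speeds; "joint_efforts": joint torques, N m; "ee_pos": TCP position; "ee_rot": TCP orientation; "force": force on the tool from outside, world axes, zero at the start; "torque": the same for the moment, N m; "width": finger opening in mm; "grip_force": force on a finger pad.
Only numpy, scipy, OpenCV 4.12 (cv2) and the standard library are available. Lean on these libraries where they do the work, as an engineer would, in place of code of your own. Each camera call takes 0.05 s, during which the arm holds its last target. There are 200 camera calls.

## Working session

There is one attempt and no reset: what is moved stays moved. The work goes in short steps, Python scripts to look and compute and a tool call to move; the robot and the scene stay as the last step left them, time stands still between calls to the robot, and variables do not carry over. Pictures are saved under pics/ and viewed, at most 10 in all, crops included, and the job is handed in when it is done.

Besides the shell and the picture viewer there is one more tool, called after "Emit:" by a JSON object that holds its "op" and its "data", one argument or row to a line. servo_tool: Moves the arm, as the interface text tells. Its arguments: {"type":"object","properties":{"moves":{"type":"array","items":{"type":"number"}},"force":{"type":"number"}},"required":["moves"]}

```bash
mkdir -p pics; cat > h.py <<'E'
import numpy as np, cv2, pickle
from bench import state, get_image
def snap(n,tag):
    s=state(); d=get_image(n)
    if n=="wrist":
        T=np.array(d["tool_from_camera"]); Re=np.array(s["ee_rot"]); p=np.array(s["ee_pos"])
        d["C"]=p+Re@T[:3,3]; d["Rw"]=Re@T[:3,:3]
    else:
        R=np.array(d["R"]); d["Rw"]=R.T; d["C"]=-R.T@np.array(d["t"])
    pickle.dump(d,open(f"pics/{tag}.pkl","wb"))
    cv2.imwrite(f"pics/{tag}.png",d["image"][:,:,::-1]); return d
def load(tag): return pickle.load(open(f"pics/{tag}.pkl","rb"))
def ray(d,u,v):
    K=np.array(d["K"]); x=np.array([(u-K[0,2])/K[0,0],(v-K[1,2])/K[1,1]]); q=x.copy()
    for _ in range(20): q=x/(1+d["k1"]*(q@q))
    return d["Rw"]@np.array([q[0],q[1],1])
def atz(d,u,v,z):
    r=ray(d,u,v); return d["C"]+r*(z-d["C"][2])/r[2]
def dep(d,u,v): return d["C"]+ray(d,u,v)*d["z_map"][int(v),int(u)]
def proj(d,X):
    c=d["Rw"].T@(np.array(X)-d["C"]); q=c[:2]/c[2]; q=q*(1+d["k1"]*(q@q)); K=np.array(d["K"])
    return K[0,0]*q[0]+K[0,2],K[1,1]*q[1]+K[1,2]
E
python3 - <<'E'
from h import *
for n in("top","side"):
    d=snap(n,n+"0"); print(n,d["C"],d["Rw"][:,2],d["K"],d["k1"])
s=state();print(s["ee_rot"],s["clock"])
E
```

```text
top [ 528.1249017  -129.5164181  1037.08336706] [ 0.10322303  0.01930867 -0.9944708 ] [[548.00298844   0.         329.30507303]
 [  0.         548.00298844 241.10324774]
 [  0.           0.           1.        ]] 0.0029842021821778414
side [ 943.83425631 -544.2627348  1145.77473161] [-0.28134109  0.37875104 -0.88169997] [[527.96850002   0.         320.51024146]
 [  0.         527.96850002 228.41654218]
 [  0.           0.           1.        ]] -0.13522465925569147
[[-9.18790437e-01  3.94745385e-01 -4.61770145e-04]
 [ 3.94745654e-01  9.18789700e-01 -1.16418173e-03]
 [-3.52857131e-05 -1.25192080e-03 -9.99999216e-01]] 0.1
```

View pics/top0.png

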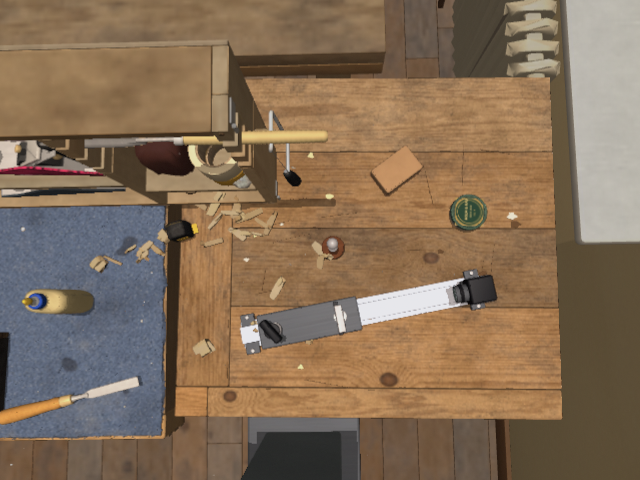

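View pics/side0.png

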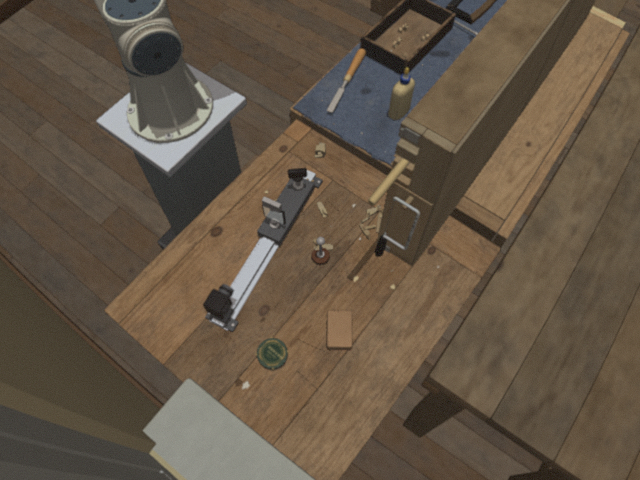

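The top view shows the knob near (271,331), mirror bar near (340,318), pin head near (333,244) and camera box near (480,290). An enlarged crop comes next.

```bash
python3 - <<'E'
from h import *
d=load("top0"); c=d["image"][220:370,230:430,::-1]
cv2.imwrite("pics/c1.png",cv2.resize(c,None,fx=4,fy=4,interpolation=cv2.INTER_CUBIC))
for n,u,v,z in(("knob",271,331,111),("bar",340,318,144),("pin",333,244,95)): print(n,atz(d,u,v,z),dep(d,u,v))
for u,v in ((215,150),(150,60),(220,60),(268,160),(300,137)): print("shelf",dep(d,u,v))
E
```

```text
knob [474.75930216 -11.40217699 111.        ] [474.7814214  -11.45113358 111.38384776]
bar [ 495.70127812 -127.38566269  144.        ] [ 495.74226767 -127.38835636  145.12902494]
pin [ 620.76089102 -117.52517116   95.        ] [ 621.01180955 -117.49269107   92.44822527]
shelf [773.24131152  72.98980568 160.15954263]
shelf [792.99577574  76.55191379 459.19662935]
shelf [791.4816212   -0.8927662  458.17943135]
shelf [762.21450293 -10.37692864 130.49098618]
shelf [728.62183806 -82.14499001 370.74461635]
```

View pics/c1.png

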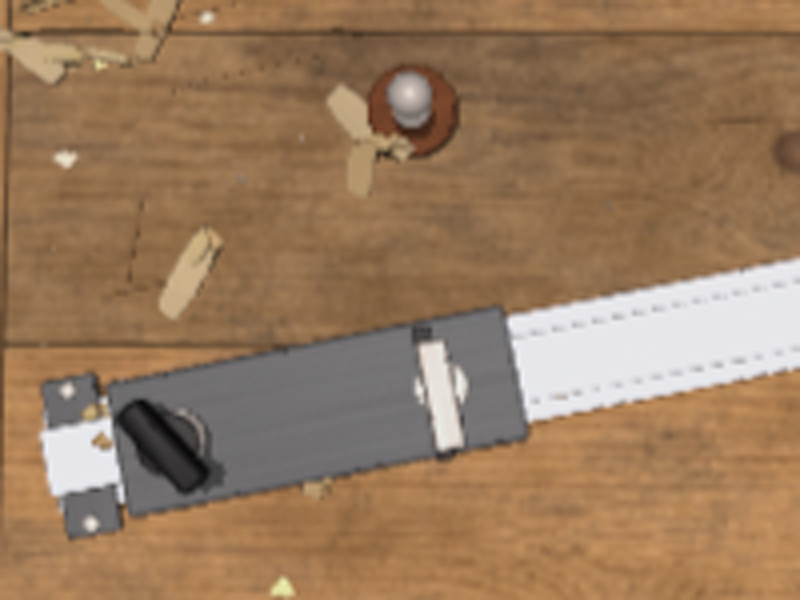

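The crop puts the wing centre at about px (271.3,331.8), the bar centre at (340.2,318.7) and the pin head at (332.5,244). The three heights and the 118 mm knob–mirror distance match what was given. I'll move over the rail for a close look.

Emit:
{"op": "servo_tool", "data": {
  "moves": [-20,-20,-40,0,0,0,-1,-42,-43,-15,0,0,0,-1,-42,-43,-15,0,0,0,-1,-42,-43,-15,0,0,0,-1,-42,-43,-15,0,0,0,-1,-42,-43,-15,0,0,0,-1,-42,-43,-15,0,0,0,-1,-42,-43,0,0,0,0,-1,-42,-43,0,0,0,0,-1,-42,-43,0,0,0,0,-1]
}}

```text
clock: 1.35
ee_pos: [452.0, 41.2, 344.6]
ee_rot: [[-0.919, 0.395, 0.0], [0.395, 0.919, 0.0], [-0.0, 0.0, -1.0]]
force: [0.0, 0.6, -0.2]
width: 92.4
grip_force: 0.0
```

Emit:
{"op": "servo_tool", "data": {
  "moves": [0,0,0,0,0,0.18,-1,0,0,0,0,0,0.18,-1,0,0,0,0,0,0.18,-1,0,0,0,0,0,0.18,-1,0,0,0,0,0,0.18,-1,0,0,0,0,0,0.18,-1,0,0,0,0,0,0.18,-1,0,0,0,0,0,0.18,-1,0,0,0,0,0,0.18,-1,0,0,0,0,0,0.18,-1]
}}

```text
clock: 2.6
ee_pos: [451.5, 43.2, 344.3]
ee_rot: [[0.598, 0.802, -0.001], [0.802, -0.598, -0.0], [-0.0, -0.0, -1.0]]
force: [-0.1, -0.0, -0.0]
width: 91.7
grip_force: 0.0
```

```bash
python3 - <<'E'
from h import *
d=snap("wrist","w0"); s=state(); print(s["ee_pos"],s["ee_rot"],s["joint_positions"],s["clock"])
print(d["C"],d["Rw"][:,2],d["K"],d["k1"])
for X in((475,-11,111),(496,-127,144),(621,-117,85)): print(proj(d,X))
E
```

```text
[451.5060988   43.15469173 344.29625218] [[ 6.04989086e-01  7.96233555e-01 -5.74992946e-04]
 [ 7.96233669e-01 -6.04989208e-01 -4.89932294e-05]
 [-3.86874580e-04 -4.28188374e-04 -9.99999833e-01]] [ 9.19796141e-02 -3.20424999e-02  1.80829619e+00  4.11298066e-06
  1.36591603e+00  7.41731077e-01] 2.65
[497.934733   104.57833898 514.83943593] [-0.16438709 -0.21954315 -0.96165362] [[396.49856317   0.         312.96015947]
 [  0.         396.49856317 244.06652259]
 [  0.           0.           1.        ]] -0.022402447938548738
(np.float64(361.32264132390344), np.float64(236.07689285630622))
(np.float64(445.73844522838897), np.float64(319.74006097947347))
(np.float64(519.3374303752094), np.float64(228.4102197674153))
```

View pics/w0.png

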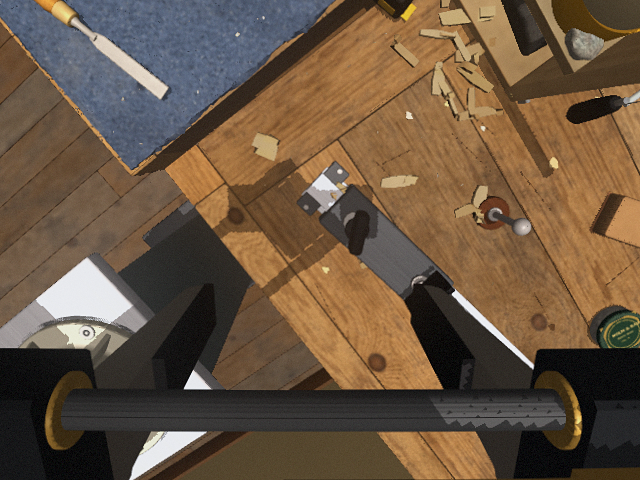

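The wrist view shows the wing near (359,230) and the pin head at (521,227), both close to where I predicted them. I'll go down over the knob.

Emit:
{"op": "servo_tool", "data": {
  "moves": [-4,7,20,0,0,0,-1,-4,7,20,0,0,0,-1,-4,7,20,0,0,0,-1,-4,7,20,0,0,0,-1,-4,7,20,0,0,0,-1,-4,7,20,0,0,0,-1,-5,9.7,24,0,0,0,-1,0,0,20,0,0,0.17,-1,0,0,0,0,0,0,-1,0,0,0,0,0,0,-1]
}}

```text
clock: 3.9
ee_pos: [476.4, -10.7, 181.2]
ee_rot: [[0.718, 0.697, 0.0], [0.697, -0.718, 0.0], [0.0, 0.0, -1.0]]
force: [-0.1, -0.2, -0.1]
width: 92.1
grip_force: 0.0
```

```bash
python3 - <<'E'
from h import *
d=snap("wrist","w1"); s=state(); print(s["ee_pos"],s["ee_rot"],s["clock"])
u,v=map(int,proj(d,(475,-11,111))); print(u,v); u0=max(0,min(u-75,440));v0=max(0,min(v-75,330)); print(u0,v0)
c=d["image"][v0:v0+150,u0:u0+200,::-1]
cv2.imwrite("pics/c2.png",cv2.resize(c,None,fx=4,fy=4,interpolation=cv2.INTER_CUBIC))
E
```

```text
[476.66275297 -10.72910136 181.41535275] [[ 7.18072965e-01  6.95966955e-01  1.10179802e-03]
 [ 6.95967375e-01 -7.18073404e-01  3.30661036e-06]
 [ 7.93473148e-04  7.64441090e-04 -9.99999393e-01]] 3.95
310 258
235 183
```

View pics/c2.png

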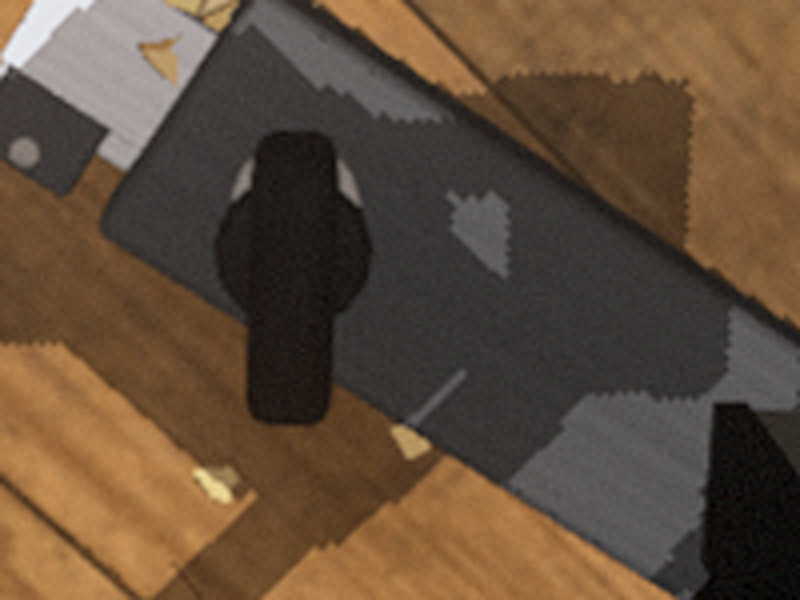

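```bash
cat >> h.py <<'E'
def blob(d,c,zlo,zhi,r):
    v,u=np.mgrid[0:480,0:640]; P=[]
    Z=d["z_map"]; K=np.array(d["K"]); x=np.stack([(u-K[0,2])/K[0,0],(v-K[1,2])/K[1,1]],-1); q=x.copy()
    for _ in range(20): q=x/(1+d["k1"]*(q**2).sum(-1,keepdims=True))
    W=d["C"]+(np.concatenate([q,np.ones_like(q[...,:1])],-1)*Z[...,None])@d["Rw"].T
    m=(Z>0)&(W[...,2]>zlo)&(W[...,2]<zhi)&(np.hypot(W[...,0]-c[0],W[...,1]-c[1])<r)
    p=W[m]; (cx,cy),(a,b),t=cv2.minAreaRect(p[:,:2].astype(np.float32))
    bp=cv2.boxPoints(((cx,cy),(a,b),t)); e=bp[1]-bp[0]; f=bp[2]-bp[1]; L=e if np.hypot(*e)>np.hypot(*f) else f
    print("n",len(p),"ctr",cx,cy,"mean",p.mean(0),"size",a,b,"yaw",np.arctan2(L[1],L[0])%np.pi); return p
E
python3 - <<'E'
from h import *
print("w1"); d=load("w1"); blob(d,(475,-11),107.5,116,35)
d=load("w0"); blob(d,(475,-11),107,116,35);blob(d,(621,-117),75,100,20)
d=load("top0"); blob(d,(475,-11),107,116,35); blob(d,(496,-127),140,150,35); blob(d,(621,-117),75,100,20)
w=load("w1"); print(atz(w,235+296/4,183+135/4,111),atz(w,235+289/4,183+400/4,111))
for X in((620.8,-117.5,85),): print(proj(load("w0"),X), proj(load("side0"),X))
E
```

```text
w1
n 1403 ctr 473.958251953125 -8.446434020996094 mean [474.64460385  -7.85918199 110.88460587] size 44.708900451660156 13.933405876159668 yaw 0.74255335
n 538 ctr 473.4445495605469 -8.812919616699219 mean [473.77624076  -7.75936801 110.8419587 ] size 46.06932830810547 14.248289108276367 yaw 0.7495986
n 285 ctr 622.3485717773438 -114.15568542480469 mean [ 621.46600358 -112.74970147   91.31036353] size 18.79941177368164 18.00113868713379 yaw 1.0757685
n 221 ctr 473.2049255371094 -9.477331161499023 mean [473.51219417  -9.46212982 110.74183273] size 45.09309768676758 13.963841438293457 yaw 0.73334616
n 202 ctr 494.530029296875 -127.08847045898438 mean [ 494.61859525 -127.08988877  144.25778372] size 43.63447570800781 11.7732515335083 yaw 0.18028927
n 104 ctr 622.4312133789062 -115.68785095214844 mean [ 621.96655311 -115.76698345   91.93580747] size 17.529447555541992 19.592111587524414 yaw 3.126307
[493.72130418   8.80710396 111.        ] [461.39327746 -20.89556233 111.        ]
(np.float64(519.393640848569), np.float64(228.86166107279973)) (np.float64(318.30153884699575), np.float64(241.11206229948687))
```

Emit:
{"op": "servo_tool", "data": {
  "moves": [-0.5,-3.4,0,0,0,0.028,-1,0,0,20,0,0,0,-0.2,0,0,20,0,0,0,0,0,0,20,0,0,0,0.2,0,0,20,0,0,0,0.3,0,0,20,0,0,0,0.3,0,0,0,0,0,0,0.5,0,0,0,0,0,0,0.6,0,0,0,0,0,0,0.6,0,0,0,0,0,0,0.6],
  "force": 10
}}

```text
clock: 5.2
ee_pos: [473.6, -8.7, 81.1]
ee_rot: [[0.74, 0.673, 0.001], [0.673, -0.74, 0.0], [0.0, 0.0, -1.0]]
force: [-1.4, 1.1, -1.6]
width: 27.0
grip_force: 10.0
```

```bash
python3 - <<'E'
from h import *
s=state(); print(s["ee_pos"],s["ee_rot"],s["clock"],s["width"])
d=snap("wrist","w2"); blob(d,(474,-8.5),107.5,116,30)
d=snap("top","t2");blob(d,(494.5,-127),140,150,35)
E
```

```text
[473.58688804  -8.6660442   81.10197083] [[ 7.39966782e-01  6.72643176e-01  5.65037264e-04]
 [ 6.72643254e-01 -7.39966924e-01  6.67213856e-05]
 [ 4.62988571e-04  3.30696895e-04 -9.99999838e-01]] 5.2 27.012167409404764
n 4271 ctr 479.8555603027344 -7.539409637451172 mean [476.35336854  -6.69899016 111.00480508] size 44.54412841796875 45.53914260864258 yaw 2.9578934
n 201 ctr 494.5685729980469 -127.08782958984375 mean [ 494.80520902 -127.01140752  144.23877256] size 43.56943893432617 11.763853073120117 yaw 0.1806827
```

The fingers stopped at 27 mm, on the round hub under the wing. I'll open, rise 8 mm and close on the wing itself.

Emit:
{"op": "servo_tool", "data": {
  "moves": [0,0,0,0,0,0,0.2,0,0,0,0,0,0,0.2,0,0,-8,0,0,0,0.2,0,0,0,0,0,0,0.4,0,0,0,0,0,0,0.6,0,0,0,0,0,0,0.7,0,0,0,0,0,0,0.8,0,0,0,0,0,0,0.8,0,0,0,0,0,0,0.8,0,0,0,0,0,0,0.8],
  "force": 10
}}

```text
clock: 6.55
ee_pos: [473.4, -8.8, 88.5]
ee_rot: [[0.74, 0.673, -0.0], [0.673, -0.74, -0.0], [-0.0, 0.0, -1.0]]
force: [0.1, -1.3, -0.3]
width: 14.1
grip_force: 10.0
```

Emit:
{"op": "servo_tool", "data": {
  "moves": [0,0,0,0,0,0,1,0,0,0,0,0,0,1,0,0,0,0,0,0.12,1,0,0,0,0,0,0.14,1,0,0,0,0,0,0.14,1,0,0,0,0,0,0.14,1,0,0,0,0,0,0.14,1,0,0,0,0,0,0.14,1,0,0,0,0,0,0.14,1,0,0,0,0,0,0.1,1],
  "force": 40
}}

```text
clock: 7.8
ee_pos: [473.3, -8.3, 88.6]
ee_rot: [[0.947, -0.32, -0.0], [-0.32, -0.947, 0.001], [-0.0, -0.001, -1.0]]
force: [-0.6, 3.0, 0.6]
width: 13.6
grip_force: 40.0
```

```bash
python3 - <<'E'
from h import *
s=state(); R=np.array(s["ee_rot"]);print(np.arctan2(R[1,1],R[0,1]),s["torque"],s["force"],s["ee_pos"])
d=snap("top","t3");blob(d,(494.5,-127),140,150,35)
E
```

```text
-1.896933775046563 [0.52265081 0.1835822  0.16415066] [-0.56555701  3.02812225  0.56550903] [473.29913368  -8.28865689  88.61539957]
n 201 ctr 494.54901123046875 -127.09894561767578 mean [ 494.7960468  -127.05316553  144.25092538] size 43.65155792236328 11.745823860168457 yaw 0.18033531
```

Emit:
{"op": "servo_tool", "data": {
  "moves": [0,0,0,0,0,0.03,1,0,0,0,0,0,0.03,1,0,0,0,0,0,0.03,1,0,0,0,0,0,0.03,1,0,0,0,0,0,0.03,1,0,0,0,0,0,0,1,0,0,0,0,0,0,1,0,0,0,0,0,0,1,0,0,0,0,0,0,1,0,0,0,0,0,0,1]
}}

```text
clock: 9.1
ee_pos: [473.4, -8.3, 88.6]
ee_rot: [[0.89, -0.455, -0.0], [-0.455, -0.89, 0.001], [-0.0, -0.001, -1.0]]
force: [0.0, 5.1, 3.3]
width: 13.4
grip_force: 40.0
```

```bash
python3 - <<'E'
from h import *
s=state(); R=np.array(s["ee_rot"]);print(np.arctan2(R[1,1],R[0,1]),s["torque"],s["force"],s["ee_pos"])
E
```

```text
-2.043366060902761 [1.0892442  0.36256793 0.06011088] [0.03675354 5.12851835 3.26625866] [473.36615929  -8.31980265  88.64006153]
```

Emit:
{"op": "servo_tool", "data": {
  "moves": [0,0,0,0,0,0.03,1,0,0,0,0,0,0.03,1,0,0,0,0,0,0.03,1,0,0,0,0,0,0.02,1,0,0,0,0,0,0,1,0,0,0,0,0,0,1,0,0,0,0,0,0,1,0,0,0,0,0,0,1,0,0,0,0,0,0,1,0,0,0,0,0,0,1]
}}

```text
clock: 10.35
ee_pos: [473.4, -8.3, 88.7]
ee_rot: [[0.835, -0.55, -0.0], [-0.55, -0.835, 0.001], [-0.0, -0.0, -1.0]]
force: [-1.6, 5.7, 3.4]
width: 13.7
grip_force: 40.0
```

```bash
python3 - <<'E'
from h import *
s=state(); R=np.array(s["ee_rot"]);print(np.arctan2(R[1,1],R[0,1]),s["torque"],s["force"],s["ee_pos"])
E
```

```text
-2.152662612120027 [1.13630712 0.30701036 0.33944309] [-1.55299607  5.69100247  3.42700887] [473.39523182  -8.29133935  88.65898435]
```

Emit:
{"op": "servo_tool", "data": {
  "moves": [0,0,0,0,0,0,0,0,0,0,0,0,0,0,0,0,0,0,0,0,0,0,0,-20,0,0,0,0,0,0,-45,0,0,0,0,0,0,-45,0,0,-0.15,0,0,0,0,0,0,-0.15,0,0,0,0,0,0,-0.15,0,0,0,0,0,0,-0.15,0,0,0,0,0,0,-0.16,0]
}}

```text
clock: 11.6
ee_pos: [473.4, -8.9, 198.6]
ee_rot: [[0.983, 0.182, 0.0], [0.182, -0.983, -0.0], [0.0, 0.0, -1.0]]
force: [-0.7, -0.4, -0.6]
width: 45.7
grip_force: 0.0
```

```bash
python3 - <<'E'
from h import *
d=snap("wrist","w4"); s=state(); R=np.array(s["ee_rot"]);print(np.arctan2(R[1,1],R[0,1]),s["force"],s["torque"],s["ee_pos"],s["joint_positions"][5])
for n in("w4","t4"):
    if n=="t4": d=snap("top",n)
    for a in (((474,-8.5),107.5,116,30),((494.5,-127),140,150,30),((622,-115),75,100,20)):
        try: blob(d,*a)
        except Exception as e: print("none")
p=np.array(s["ee_pos"]); D=np.array([494.5,-127.1,0])-p; print(R.T@D)
E
```

```text
-1.3803150654973493 [ 0.48237267 -0.03564811 -0.19442584] [0.02441321 0.15616657 0.00990852] [473.36697801  -8.88831117 198.5559264 ] 1.3586515610596797
n 1251 ctr 473.7317199707031 -8.65066146850586 mean [474.84342321  -8.66345939 110.95794777] size 14.011096000671387 45.999385833740234 yaw 2.5765696
n 1472 ctr 495.6362609863281 -126.42058563232422 mean [ 496.62980339 -125.39182191  144.00671341] size 43.74090576171875 13.040642738342285 yaw 0.21132718
n 851 ctr 623.1104125976562 -114.45890045166016 mean [ 622.1616135  -113.2027774    91.68905576] size 19.292865753173828 18.695194244384766 yaw 0.30980548
n 0 ctr 0.0 0.0 mean [nan nan nan] size 0.0 0.0 yaw 0.0
n 199 ctr 494.57452392578125 -127.07231903076172 mean [ 494.58462195 -127.09420033  144.22802332] size 43.55350875854492 11.784688949584961 yaw 0.18009047
n 102 ctr 622.3108520507812 -115.6958236694336 mean [ 621.8467323  -115.69827266   92.09671605] size 17.486862182617188 19.43798065185547 yaw 3.1209857
[ -1.61553445 120.03565486 198.57969563]h.py:31: RuntimeWarning: Mean of empty slice.
  print("n",len(p),"ctr",cx,cy,"mean",p.mean(0),"size",a,b,"yaw",np.arctan2(L[1],L[0])%np.pi); return p
  ret = um.true_divide(
```

The wing has turned 1.31 rad, so the clamp is tight, and the mirror hasn't moved. Next I go above the mirror bar.

Emit:
{"op": "servo_tool", "data": {
  "moves": [-0.1,15,0,0,0,0,-0.2,-0.1,20,0,0,0,0,-0.2,-0.1,20,0,0,0,0,-0.2,-0.1,20,0,0,0,0,-0.2,-0.1,20,0,0,0,0,-0.2,-0.1,15,0,0,0,0,-0.2,0,9.5,0,0,0,0,-0.2,0,0,0,0,0,0,-0.2,0,0,0,0,0,0,-0.2,0,0,0,0,0,0,-0.2]
}}

```text
clock: 12.95
ee_pos: [493.9, -126.0, 198.6]
ee_rot: [[0.984, 0.177, -0.0], [0.177, -0.984, 0.0], [-0.0, -0.0, -1.0]]
force: [0.9, 0.1, 0.3]
width: 55.1
grip_force: 0.0
```

```bash
cat >> h.py <<'E'
from scipy.optimize import least_squares
def ball(p):
    f=lambda c: np.linalg.norm(p-c,axis=1)-10
    r=least_squares(f,p.mean(0)-[0,0,5],loss="soft_l1",f_scale=.5); print("ball",r.x,"rms",np.sqrt(np.mean(f(r.x)**2))); return r.x
E
python3 - <<'E'
from h import *
d=snap("wrist","w5"); s=state(); R=np.array(s["ee_rot"]);print(np.arctan2(R[1,1],R[0,1]),s["ee_pos"],s["clock"])
blob(d,(495.5,-127),142,150,30); blob(d,(495.5,-127),140,150,30)
for n in("w0","w4","w5","top0","t3"):
    print(n);ball(blob(load(n),(622,-115),78,97,14))
d=load("w5");c=d["image"][:,:,::-1]
cv2.imwrite("pics/c5.png",c)
E
```

```text
-1.3924463244529859 [ 493.92849165 -125.99975301  198.60534461] 13.0
n 1361 ctr 495.2598571777344 -126.49358367919922 mean [ 495.95105454 -126.53494813  144.37565811] size 43.485992431640625 11.733126640319824 yaw 0.1862663
n 1386 ctr 495.3363952636719 -126.50408172607422 mean [ 496.25078192 -126.46381493  144.3179025 ] size 43.630455017089844 11.732309341430664 yaw 0.18506612
w0
n 285 ctr 622.3485717773438 -114.15568542480469 mean [ 621.46600358 -112.74970147   91.31036353] size 18.79941177368164 18.00113868713379 yaw 1.0757685
ball [ 623.11418592 -115.73125527   85.5843171 ] rms 0.6283017604027584
w4
n 850 ctr 623.1104125976562 -114.45890045166016 mean [ 622.15965015 -113.19796781   91.68272224] size 19.292865753173828 18.695194244384766 yaw 0.30980548
ball [ 623.59978687 -115.64054837   85.53388934] rms 0.5895010685615528
w5
n 788 ctr 623.08740234375 -115.3514404296875 mean [ 622.21007006 -115.3371045    92.20514583] size 18.81069564819336 18.932357788085938 yaw 1.7747098
ball [ 623.30726585 -115.43123602   85.4513496 ] rms 0.5311198380752578
top0
n 101 ctr 622.4312133789062 -115.68785095214844 mean [ 622.00691051 -115.79927095   91.78231467] size 17.529447555541992 19.592111587524414 yaw 3.126307
ball [ 622.40502833 -115.8013563    85.55445477] rms 1.1215959859738278
t3
n 102 ctr 622.2947387695312 -115.70925903320312 mean [ 621.93018121 -115.76345679   91.760229  ] size 17.51064682006836 19.164770126342773 yaw 3.1078558
ball [ 622.68020874 -115.83094144   85.3920632 ] rms 1.1378544076747013
```

View pics/c5.png

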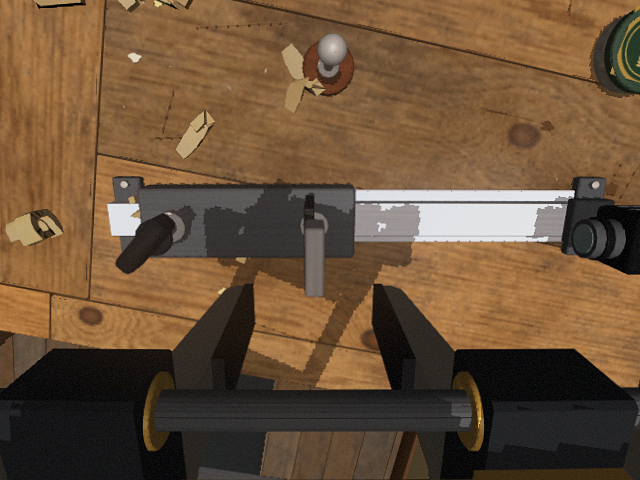

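The view shows the bar at (314,258), the pin head at (332,47) and the knob turned. Mirror and pin give a mirror turn of 0.738 rad, which puts the final tool y yaw at -0.652. I'll descend and grip the bar.

Emit:
{"op": "servo_tool", "data": {
  "moves": [1,0.9,0,0,0,0,0,0,0,20,0,0,0,0,0,0,20,0,0,0,0.2,0,0,20,0,0,0,0.3,0,0,15,0,0,0,0.4,0,0,0,0,0,0,0.6,0,0,0,0,0,0,0.7,0,0,0,0,0,0,0.8,0,0,0,0,0,0,1,0,0,0,0,0,0,1],
  "force": 20
}}

```text
clock: 14.25
ee_pos: [495.5, -126.7, 124.2]
ee_rot: [[0.984, 0.177, 0.001], [0.177, -0.984, 0.001], [0.001, -0.0, -1.0]]
force: [0.2, 5.3, 2.3]
width: 11.7
grip_force: 20.0
```

```bash
python3 - <<'E'
from h import *
s=state(); R=np.array(s["ee_rot"]);print(np.arctan2(R[1,1],R[0,1]),s["ee_pos"],s["force"],s["torque"],s["width"],s["grip_force"])
E
```

```text
-1.393261963380498 [ 495.48902561 -126.69923579  124.18219829] [0.21579711 5.26795624 2.30112548] [ 0.99371133  0.15255519 -0.00763666] 11.693018291667865 20.000030994415283
```

Emit:
{"op": "servo_tool", "data": {
  "moves": [0,0,0,0,0,-0.05,1,0,0,0,0,0,-0.09,1,0,0,0,0,0,-0.1,1,0,0,0,0,0,-0.1,1,0,0,0,0,0,-0.1,1,0,0,0,0,0,-0.1,1,0,0,0,0,0,-0.1,1,0,0,0,0,0,-0.1,1,0,0,0,0,0,0,1,0,0,0,0,0,0,1]
}}

```text
clock: 15.5
ee_pos: [495.4, -126.5, 124.2]
ee_rot: [[0.608, 0.794, 0.001], [0.794, -0.608, 0.001], [0.001, -0.0, -1.0]]
force: [-0.8, 7.3, 2.7]
width: 11.9
grip_force: 20.0
```

```bash
python3 - <<'E'
from h import *
d=snap("wrist","w6");s=state(); R=np.array(s["ee_rot"]);print(np.arctan2(R[1,1],R[0,1]),s["ee_pos"],s["force"],s["torque"],s["width"],s["grip_force"],s["clock"])
t=snap("top","t6"); blob(t,(472,-9),107.5,114,26)
u,v=map(int,proj(d,(495,-126.7,144))); print(u,v); u0=max(0,min(u-100,440));v0=max(0,min(v-75,330)); print(u0,v0)
cv2.imwrite("pics/c6.png",cv2.resize(d["image"][v0:v0+150,u0:u0+200,::-1],None,fx=4,fy=4,interpolation=cv2.INTER_CUBIC))
E
```

```text
-0.6533484800908674 [ 495.32599271 -126.5238978   124.17279366] [-0.0809585   6.27131679  2.88469585] [ 1.06282653  0.17077722 -0.04485088] 11.543276263924488 20.00159651041031 15.55
n 64 ctr 470.74993896484375 -2.4538211822509766 mean [466.84724193  -1.13290818 110.74138874] size 7.800321102142334 33.989688873291016 yaw 2.756158
311 322
211 247
```

View pics/c6.png

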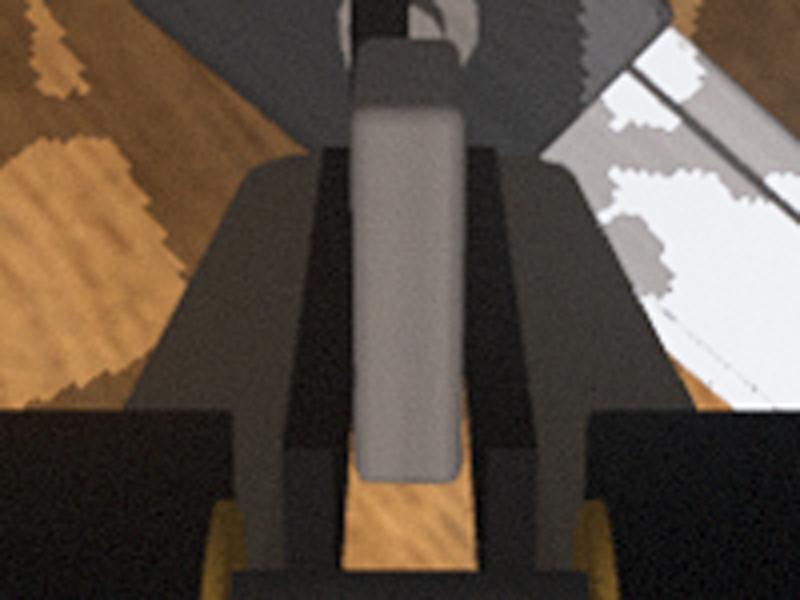

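```bash
python3 - <<'E'
from h import *
d=load("w6"); u,v=211+409/4,247
a=atz(d,u,247+115/4,144);b=atz(d,u,247+470/4,144); w=a-b; print("bar yaw",np.arctan2(w[1],w[0]),np.linalg.norm(w),"-> normal",np.arctan2(w[1],w[0])-np.pi/2)
for n in("top0","t3","w5"):
    d=load(n); print(n)
    p=blob(d,(485,-68),35,41,140); q=p-p.mean(0); print("n")
    blob(d,(528,-324),104,110,40)
    r=blob(d,(528,-230),0.5+20,34,75)
E
```

```text
bar yaw 0.9188186818719228 40.9608049971229 -> normal -0.6519776449229737
top0
n 2587 ctr 484.2574462890625 -70.59053802490234 mean [485.10508764 -73.48438803  38.1695402 ] size 61.637638092041016 184.28431701660156 yaw 1.7506003
n
n 224 ctr 534.6260375976562 -351.868896484375 mean [ 534.93033677 -353.09587791  106.84357361] size 37.61708450317383 32.87987518310547 yaw 0.8978948
n 633 ctr 513.7387084960938 -233.75491333007812 mean [ 513.96007384 -235.13676847   21.99164008] size 29.667728424072266 145.90943908691406 yaw 1.7506557
t3
n 1653 ctr 489.4340515136719 -98.86914825439453 mean [ 492.56480832 -101.24283231   38.20379677] size 61.58871841430664 126.86565399169922 yaw 1.7503724
n
n 223 ctr 534.3995971679688 -349.6871337890625 mean [ 534.959633   -353.1911458   107.16670092] size 42.39702606201172 26.233957290649414 yaw 0.30906302
n 628 ctr 513.7199096679688 -233.52731323242188 mean [ 513.66118902 -232.88984357   21.91397558] size 29.694835662841797 145.40939331054688 yaw 1.7507094
w5
n 12191 ctr 484.89703369140625 -70.48136138916016 mean [488.4708354  -73.9990969   38.51698712] size 61.298240661621094 184.18746948242188 yaw 1.7489878
n
n 583 ctr 534.8444213867188 -347.02117919921875 mean [ 531.74881427 -348.87209728  106.33352975] size 42.42924118041992 10.610344886779785 yaw 0.36890376
n 2856 ctr 514.7711181640625 -231.5318603515625 mean [ 514.43845749 -233.33468619   21.12860188] size 43.12576675415039 148.84915161132812 yaw 1.6539186
```

The bar's normal measures -0.652 against a target of -0.652, with rail yaw 0.1796. The grip is firm and still, so I'm handing in.

```bash
python3 -c "
from bench import state,hand_in
print(max(map(abs,state()['qd'])));print(hand_in())"
```

```text
0.0016951828945424132
the job is handed in; nothing more can be done
None
```

I turned the clamp knob about 1.31 rad clockwise, which is past tight, then swivelled the mirror to about 0.74 rad so the pin head should sit mid-mirror; I handed in still gripping the bar. The angle comes from measured positions, since the bench camera's own view isn't available.

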